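# Turn the wax pan handle in

### The job

The copper wax pan's handle is sticking out over the front of the hob where it will be caught: first lift the blue canister off its trivet by the bar and gently set it upright and wholly on the round cork mat beside the hob, then swing the pan's handle inward until it points across the middle of the hob, parallel to the hob's front edge and clear of the glue pan. Turn the pan flat on the ring it sits on, without lifting it or shifting it off centre, and do not bump it against the glue pan or the canister; leave everything else where it is.

Things in the scene. Friction and masses are not known exactly. Their poses are not given: they have to be found in the camera images.
- hob: Fixed bench hob, steel with a black top, 340 mm along its x (depth), 470 mm along its y (width), 50 mm high, on the bench. Origin: centre of its underside; z up; -x is its front edge, towards the robot, give or take a small yaw.
- ring_left (a point): Centre of the hob's left heating ring (grey disc of 74 mm radius), on the hob's top, 50 mm above the bench; 55 mm forward (-x of the hob) and 130 mm to +y of the hob's centre. Wax pan and glue pan stand one on each ring, either way round.
- ring_right (a point): The same for the right ring, at -y of the hob.
- wax_pan: Loose, empty copper pan, about 0.5 kg: radius 60 mm at the rim, 52 mm at the base, 80 mm high, wall 4 mm. Origin: centre of its underside, z up. Its straight black handle points along its +x, level: bar 20 mm wide, 14 mm thick, from 60 to 165 mm from the pan's axis, its mid-height 65 mm above the pan's underside. At the start the handle points to the hob's front within about 25 degrees.
- handle_mid (a point): Point near the middle of the wax pan's handle, 120 mm from the pan's axis and 65 mm above its underside: a good place to pinch.
- handle_tip (a point): Tip of the wax pan's handle, 165 mm from the pan's axis, 65 mm above its underside.
- canister: Loose closed blue canister with a steel lid, about 0.45 kg: radius 37 mm, 86 mm high. Origin: centre of its underside, z up. A rigid arch handle stands over it, 78 mm wide at the sides (along its y).
- grip_bar (a point): Centre of the canister's wooden grip bar, on its axis, 140 mm above its underside: round bar 12 mm in diameter, 50 mm long, along the canister's y; 54 mm of free height below the bar.
- trivet: Fixed round steel trivet in the middle of the hob, between the pans: radius 42 mm, 20 mm high. Origin: centre of its underside, on the hob's top. The canister starts on it; the empty trivet stays below the pan's handle.
- cork_mat: Fixed round cork mat on the bench, to the left or right of the hob: radius 60 mm, 6 mm thick. Origin: centre of its underside.
- glue_pan: Bystander on the other ring: steel pan with lid and wooden handle, loose, radius 66 mm, 90 mm high, lid knob up to 109 mm. Origin: centre of its underside. Its handle points along its +x (to the hob's back), to 165 mm from its axis.
- wax_tin: Bystander: loose can on the back of the hob, radius 30 mm, 55 mm high. Origin: centre of its underside.
- oak_block: Bystander: loose oak block 110 (its x) x 70 x 45 mm high on the bench, on the side of the hob where the mat is not. Origin: centre of its underside.
- oil_bottle: Bystander: loose amber bottle beyond the mat or the block, radius 29 mm, 170 mm high. Origin: centre of its underside.
- brush_jar: Bystander: loose green jar with brushes, radius 36 mm, 95 mm high, brushes up to 200 mm. Origin: centre of its underside.
- mallet: Bystander: loose wooden mallet standing on its head, radius 50 mm, handle up to 245 mm. Origin: centre of its underside.
- gouge: Bystander: loose wood-carving gouge lying along its x, from -120 to +110 mm, 26 mm wide, 24 mm high, on the bench. Origin on its underside, where handle and blade meet.
Not all that is in view belongs to the job. There is more than one size of the canister; the one meant has the size given above.

How it is judged:
On the way, in this order (a step that is already met when the one before it is completed fails the run):
1. the canister is lifted clear of the trivet (height (world z) of canister above 0.1 m and contact force between canister and trivet below 0.1 N), for 0.1 s.
2. the canister stands released, upright and wholly on the cork mat (horizontal distance between canister and cork_mat below 0.024 m and height (world z) of canister below 0.012 m and angle between canister's own z axis and vertical below 0.1 rad and contact force between the fingers and canister below 0.1 N and linear speed of canister below 0.02 m/s), for 0.2 s.
3. the wax pan's handle points across the middle of the hob, the pan still on its ring (y of handle_tip in the frame of hob between -0.075 and 0.075 m and angle between the x axis of wax_pan and the y axis of hob, either way round below 0.35 rad and (horizontal distance between wax_pan and ring_left below 0.025 m or horizontal distance between wax_pan and ring_right below 0.025 m) and height (world z) of wax_pan below 0.055 m and angle between wax_pan's own z axis and vertical below 0.06 rad), for 0.2 s.
At the end, for the whole second after the job is handed in: Canister upright, released, at rest, within 24 mm of the cork mat's centre. Wax pan flat, released, at rest, within 25 mm of its ring's centre; its handle within 0.35 rad of parallel to the hob's front edge, pointing inward, its tip within 75 mm of the hob's midline (all of step 3 and horizontal distance between canister and cork_mat below 0.024 m and height (world z) of canister below 0.012 m and angle between canister's own z axis and vertical below 0.1 rad and contact force between the fingers and canister below 0.1 N and contact force between the fingers and wax_pan below 0.1 N and linear speed of each of wax_pan, canister below 0.01 m/s); the robot touches nothing.
It fails at once if the wax pan is lifted more than 20 mm or tipped by more than 0.3 rad (height (world z) of wax_pan above 0.07 m or angle between wax_pan's own z axis and vertical above 0.3 rad).
It fails at once if the wax pan is bumped against the glue pan or the canister (contact force between wax_pan and glue_pan above 1 N or contact force between wax_pan and canister above 1 N).
It fails at once if the canister is tipped by more than 0.6 rad (angle between canister's own z axis and vertical above 0.6 rad).
It fails at once if the canister is dropped onto the mat (let fall more than about 15 mm) (horizontal distance between canister and cork_mat below 0.07 m and height (world z) of canister above 0.02 m and linear speed of canister above 0.3 m/s and contact force between each of the arm, the fingers and canister below 0.05 N).
It fails at once if a bystander (glue pan, tin, block, bottle, jar, mallet or gouge) is moved more than 25 mm or tipped (distance of any of glue_pan, wax_tin, oak_block, oil_bottle, brush_jar, mallet, gouge from where it was at the start of the episode above 0.025 m or angle between any of glue_pan, wax_tin, oak_block, oil_bottle, brush_jar, mallet, gouge's own z axis and vertical above 0.4 rad).
It also fails if it takes over 64 s, if anything falls off the work surface, if the arm or the gripper's body presses on something with over 40 N, if the wrist force passes 120 N, or if a joint passes its speed limit or range.

### The arm

A 6-joint arm with a two-finger parallel gripper is mounted at the origin on the work surface. World frame = base frame: x ahead of the robot, y to its left, z up, the work surface at z = 0. Lengths are in m, angles in rad, forces in N, time in s.
With the tool pointing down it reaches from about 0.4 to 0.825 m from the base axis. Payload 7 kg.
Tool frame: the origin (TCP) lies between the finger pads; the fingertips stand 17 mm ahead of it and the grasp point (between the pads) lies 2 mm behind it; y points along the fingers, x is the direction in which the jaws open and shut, and the axes are right-handed (so a half turn about y gives the same grasp; the last joint's range is limited). The gripper opens to 88 mm and grips with 3 to 60 N. Pads are 19 mm wide; open, the fingers measure 130 mm over their backs; the gripper's body (78 mm by 193 mm) begins 47 mm behind the grasp point.
Start: joints at [-1.023, 0.359, 0.012, 0, -1.224, -0.288], TCP at [0.173, -0.652, 0.244] pointing down, gripper open.
Joint ranges: [-3.07, 3.07], [-1.43, 2.12], [-1.02, 1.25], [-3.03, 1.67], [-3.05, -0], [-3.03, 3.03]. Speed limits (rad/s): [2.39, 2.39, 3.01, 3.14, 3.14, 3.14].

### API

Orientations are given as a rotation vector (axis times angle).
In Python, from station import ctrl gives the robot as it stands. Calls block until the motion is done:
- ctrl.reach(position, orientation): joint-space move of the TCP to a pose.
- ctrl.movel(position, rot=None, feed=0.15): straight line of the TCP; rot=None keeps the orientation; feed is the mean speed in m/s.
- ctrl.move_j(angles): joint-space move.
- ctrl.ungrasp() and ctrl.grasp(strength=None): open the fingers fully, or close them until they stop; strength is the grip in N (None keeps the last).
- ctrl.dwell(seconds).
- ctrl.solve_ik(position, orientation): joint angles nearest the present ones, or None.
- ctrl.state(): the state.
- ctrl.capture(name): name is "scene" or "top" or "wrist"; returns a dict with "pixels" (384x512x3 uint8, red, green, blue), "mtx" (3x3 intrinsics, pixels), "D" ([k1, k2, p1, p2, k3] as OpenCV has them; the pictures are not rectified), "camera_from_world" (4x4, takes a point from world to camera coordinates); the wrist camera has in their place "T_tool_cam" (4x4, takes a point from camera to tool coordinates, whose origin is the TCP and whose axes are the tool frame's). Camera axes: x right, y down, z forward; pixel columns grow to the right and rows downward; lengths in m; the calibration is good to about 2 mm. A picture is of the moment at which its call begins: read the wrist's pose just before it. There is no depth.
A pose or a line that the arm cannot do raises ctrl.MotionError and nothing moves.
- ctrl.job_done(): hands the job in, once; it reports no verdict.
The state is a dict: "time": time; "joint_pos": joint angles; "joint_vel": joint speeds; "effort": joint torques, N m; "ee_pos": TCP position; "eef_rot": TCP orientation; "contact_force": force on the tool from outside, world axes, zero at the start; "moment": the same for the moment, N m; "width": opening from 0.0 (shut) to 1.0 (fully open).
Only numpy, scipy, OpenCV 4.12 (cv2) and the standard library are available. Lean on these libraries where they do the work, as an engineer would, in place of code of your own. Each camera call takes 0.05 s, during which the arm holds its last target.

## Working session

There is one attempt and no reset: what is moved stays moved. The work goes in short steps, each a Python script; the robot and the scene stay as the last script left them, time stands still between calls to the robot, and variables do not carry over. Pictures are saved under pics/ and viewed, and the job is handed in when it is done.

```bash
ls; mkdir -p pics
python3 - <<'E'
from station import ctrl
import cv2,pickle
s=ctrl.state();print(s['time'],s['ee_pos'],s['eef_rot'])
d={}
for n in("scene","top","wrist"):
    c=ctrl.capture(n);d[n]=c
    cv2.imwrite(f'pics/{n}0.png',c['pixels'][:,:,::-1])
    print(n,c['mtx'].tolist() if hasattr(c['mtx'],'tolist') else c['mtx'],c['D'])
d['state']=s
pickle.dump(d,open('cap0.pkl','wb'))
E
```

```text
pics
0.0 [ 0.1732614  -0.65192374  0.2426091 ] [-1.07349678 -1.39834711  1.39676707]
scene [[496.77681657325354, 0.0, 260.49040049152427], [0.0, 496.77681657325354, 192.46477772458044], [0.0, 0.0, 1.0]] [0.01235577 0.         0.         0.         0.        ]
top [[419.4112556448694, 0.0, 261.04955522477115], [0.0, 419.4112556448694, 194.34200895857117], [0.0, 0.0, 1.0]] [-0.03835781  0.          0.          0.          0.        ]
wrist [[303.2801347784784, 0.0, 250.38520569788207], [0.0, 303.2801347784784, 191.86991670254412], [0.0, 0.0, 1.0]] [0.01408011 0.         0.         0.         0.        ]
```

View pics/scene0.png

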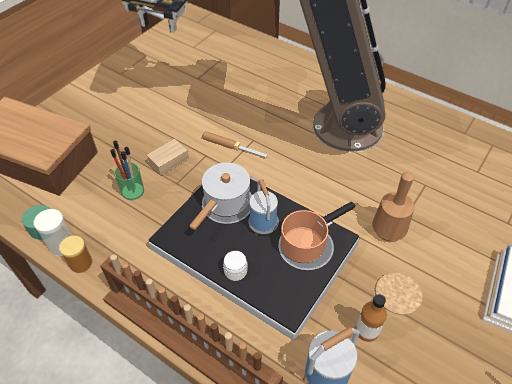

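View pics/top0.png

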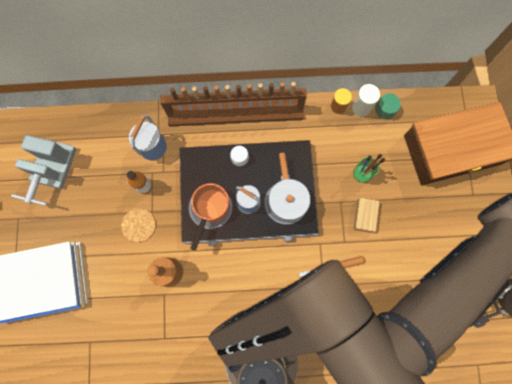

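View pics/wrist0.png

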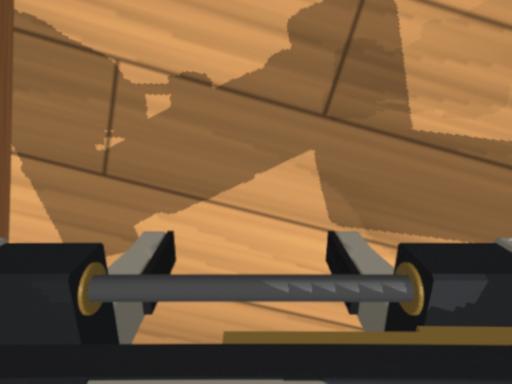

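Run:
```python
import pickle,numpy as np
from scipy.spatial.transform import Rotation as R
d=pickle.load(open('cap0.pkl','rb'))
print(R.from_rotvec(d['state']['eef_rot']).as_matrix().round(3))
for n in('scene','top'):
    T=np.array(d[n]['camera_from_world']);print(n,(-T[:3,:3].T@T[:3,3]).round(3));print(T[:3,:3].round(3))
print(np.array(d['wrist']['T_tool_cam']).round(3))
```

```text
[[-0.257 -0.001 -0.966]
 [ 0.966  0.002 -0.257]
 [ 0.002 -1.     0.   ]]
scene [1.193 0.457 1.17 ]
[[-0.569  0.823  0.004]
 [ 0.637  0.444 -0.63 ]
 [-0.52  -0.356 -0.777]]
top [ 0.259 -0.011  1.465]
[[-0.054 -0.999  0.002]
 [-0.977  0.052 -0.207]
 [ 0.206 -0.013 -0.978]]
[[ 1.     0.     0.    -0.   ]
 [-0.    -0.307  0.952 -0.141]
 [ 0.    -0.952 -0.307  0.083]
 [ 0.     0.     0.     1.   ]]
```

Run:
```python
import cv2
a=cv2.imread('pics/top0.png')[130:255,110:330];cv2.imwrite('pics/topc.png',cv2.resize(a,None,fx=3.6,fy=3.6,interpolation=cv2.INTER_CUBIC))
a=cv2.imread('pics/scene0.png')[155:300,180:380];cv2.imwrite('pics/scenec.png',cv2.resize(a,None,fx=4,fy=4,interpolation=cv2.INTER_CUBIC))
```

```text
(no output)
```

View pics/topc.png

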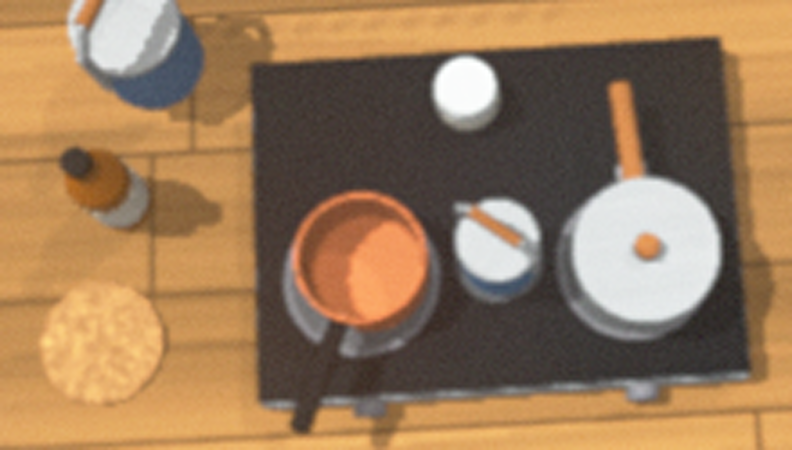

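View pics/scenec.png

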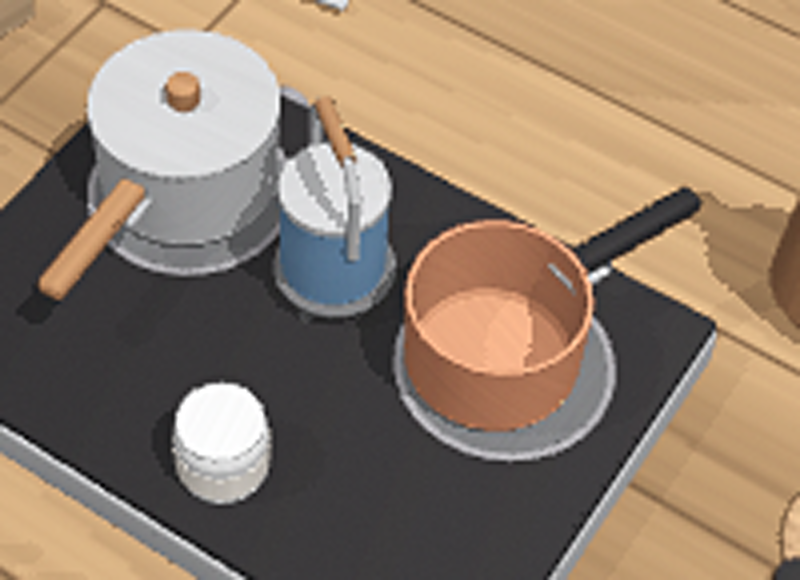

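```bash
cat > h.py <<'E'
import numpy as np,cv2,pickle
from scipy.spatial.transform import Rotation as R
def cam_from(c,ee=None,rot=None):
    if 'camera_from_world' in c:
        T=np.array(c['camera_from_world']); return np.linalg.inv(T)
    W=np.eye(4);W[:3,:3]=R.from_rotvec(rot).as_matrix();W[:3,3]=ee
    return W@np.array(c['T_tool_cam'])
def ray(c,uv,W):
    p=cv2.undistortPoints(np.array(uv,float).reshape(-1,1,2),np.array(c['mtx']),np.array(c['D'])).reshape(-1,2)
    d=np.c_[p,np.ones(len(p))]@W[:3,:3].T
    return W[:3,3],d
def onplane(c,uv,z,W=None):
    W=cam_from(c) if W is None else W
    o,d=ray(c,uv,W); return o+d*((z-o[2])/d[:,2])[:,None]
def tri(r1,r2):
    out=[]
    for a,b in zip(r1[1],r2[1]):
        A=np.c_[a,-b];t=np.linalg.lstsq(A,r2[0]-r1[0],rcond=None)[0]
        p=r1[0]+a*t[0];q=r2[0]+b*t[1];out.append(np.r_[(p+q)/2,np.linalg.norm(p-q)])
    return np.array(out)
def proj(c,P,W=None):
    W=cam_from(c) if W is None else W
    T=np.linalg.inv(W)
    return cv2.projectPoints(np.array(P,float).reshape(-1,1,3),cv2.Rodrigues(T[:3,:3])[0],T[:3,3],np.array(c['mtx']),np.array(c['D']))[0].reshape(-1,2)
E
python3 - <<'E'
from h import *
np.set_printoptions(precision=4,suppress=True)
d=pickle.load(open('cap0.pkl','rb'));t=d['top'];s=d['scene']
T=lambda X:(np.array(X,float)+.5)/3.6-.5+[110,130]
S=lambda X:(np.array(X,float)+.5)/4-.5+[180,155]
c=onplane(t,T([[252,62],[720,38],[748,373],[262,402]]),.05)[:,:2];print('hob',c,c.mean(0))
print([np.linalg.norm(c[i]-c[(i+1)%4]) for i in range(4)])
Y=(c[0]-c[1]+c[3]-c[2]);yaw=np.arctan2(-Y[0],Y[1]);X=(c[0]-c[3]+c[1]-c[2]);print('yaw',yaw,np.arctan2(X[1],X[0]))
# scene corners: front-left (715,325) crop
print('scene FL',onplane(s,S([[715,325]]),.05))
ctr=c.mean(0);Rz=np.array([[np.cos(yaw),-np.sin(yaw)],[np.sin(yaw),np.cos(yaw)]])
rl=ctr+Rz@[-.055,.13];tv=ctr+Rz@[-.055,0];print('ringL',rl,'ringR',ctr+Rz@[-.055,-.13])
# copper rim mask
def sub(c,poly=None):return c['pixels']
print('bar tri',tri(ray(t,T([[471,206],[521,243]]),cam_from(t)),ray(s,S([[347,158],[322,100]]),cam_from(s))))
print('bar plane',onplane(t,T([[471,206],[521,243]]),.21))
print('lid',onplane(t,T([[497,241]]),.156),onplane(t,T([[455,241],[541,241]]),.156),'scene lid',onplane(s,S([[335,190]]),.156))
print('pan rim c',onplane(t,T([[361,258]]),.13),onplane(t,T([[292,258],[429,258]]),.13),'scene',onplane(s,S([[499,298]]),.13))
print('tip',onplane(t,T([[302,428]]),.115),tri(ray(t,T([[302,428]]),cam_from(t)),ray(s,S([[693,198]]),cam_from(s))))
print('mat',onplane(t,T([[102,342]]),.006),onplane(t,T([[40,342],[164,342]]),.006))
# big decoy lid, bottle
print('decoy',onplane(t,T([[75,30],[180,30]]),.1))
print('bottle tri top',tri(ray(t,T([[75,158]]),cam_from(t)),ray(s,[[379,299]],cam_from(s))))
print('mallet top',tri(ray(t,[[156,269]],cam_from(t)),ray(s,[[406,178]],cam_from(s))))
print('glue lid',onplane(t,T([[647,251]]),.14))
E
```

```text
hob [[ 0.7439  0.2492]
 [ 0.7441 -0.2119]
 [ 0.4125 -0.2125]
 [ 0.4096  0.2443]] [0.5775 0.0173]
[np.float64(0.4611629408279136), np.float64(0.33156306398328894), np.float64(0.45690416814911566), np.float64(0.33436355198019946)]
yaw 0.003394457711574216 0.008229828012471675
scene FL [[0.416  0.2487 0.05  ]]
ringL [0.5221 0.1471] ringR [ 0.5229 -0.1129]
bar tri [[ 0.5491  0.0346  0.2143  0.0002]
 [ 0.516  -0.0066  0.21    0.0007]]
bar plane [[ 0.5502  0.0347  0.21  ]
 [ 0.5158 -0.0062  0.21  ]]
lid [[0.5298 0.0151 0.156 ]] [[ 0.5317  0.0522  0.156 ]
 [ 0.5277 -0.0238  0.156 ]] scene lid [[0.5362 0.0175 0.156 ]]
pan rim c [[0.526  0.1387 0.13  ]] [[0.5293 0.2008 0.13  ]
 [0.5228 0.0775 0.13  ]] scene [[0.5316 0.1411 0.13  ]]
tip [[0.3776 0.1974 0.115 ]] [[0.3772 0.199  0.1131 0.003 ]]
mat [[0.4808 0.4077 0.006 ]] [[0.484  0.4686 0.006 ]
 [0.4777 0.347  0.006 ]]
decoy [[0.7682 0.409  0.1   ]
 [0.7625 0.3084 0.1   ]]
bottle tri top [[0.6224 0.3864 0.1687 0.0002]]
mallet top [[0.3129 0.2949 0.2231 0.0062]]
glue lid [[ 0.5168 -0.1182  0.14  ]]
```

Candidates for the canister:
- The small blue one on the trivet, at top (247,197) and scene (263,210). Its lid measures about 38 mm in radius.
- The large blue one behind the hob, at top (148,138) and scene (330,362). Its lid is about 50 mm in radius.

I choose the small one on the trivet. The close crop shows it on the trivet, with its bar's two ends triangulated about 52 mm apart at z≈0.21. Next I check IK along the whole plan.

```bash
cat >> h.py <<'E'
def down(phi):
    x=np.array([np.cos(phi),np.sin(phi),0]);y=np.array([0,0,-1.]);z=np.cross(x,y)
    return R.from_matrix(np.c_[x,y,z]).as_rotvec()
BAR=np.array([.5328,.0142]);BARA=np.arctan2(.041,.0335)
MAT=np.array([.481,.408]);PAN=np.array([.528,.140]);HA=np.radians(158.8)
E
python3 - <<'E'
from h import *
from station import ctrl
np.set_printoptions(precision=2,suppress=True)
def t(n,p,phi):
    q=ctrl.solve_ik(list(p),down(phi).tolist());print(n,round(np.degrees(phi)),None if q is None else np.array(q))
for k in(-90,90):
    phi=BARA+np.radians(k)
    t('bar',[*BAR,.208],phi);t('bar hi',[*BAR,.33],phi)
for a in range(-180,180,30):
    t('mat',[*MAT,.147],np.radians(a))
for k in(-90,90):
  for a in(158.8,180,210,240,270):
    r=np.radians(a);t('h%d'%a,[*(PAN+.12*np.array([np.cos(r),np.sin(r)])),.113],r+np.radians(k))
E
```

```text
bar -39 [ 0.39  0.15 -0.35  0.   -1.07  2.06]
bar hi -39 [ 0.39  0.08 -0.16  0.   -1.34  2.06]
bar 141 [ 0.39  0.15 -0.35  0.   -1.07 -1.08]
bar hi 141 [ 0.39  0.08 -0.16  0.   -1.34 -1.08]
mat -180 [ 1.01  0.36 -0.22  0.   -0.99 -1.01]
mat -150 [ 1.01  0.36 -0.22  0.   -0.99 -0.49]
mat -120 [ 1.01  0.36 -0.22  0.   -0.99  0.03]
mat -90 [ 1.01  0.36 -0.22  0.   -0.99  0.56]
mat -60 [ 1.01  0.36 -0.22  0.   -0.99  1.08]
mat -30 [ 1.01  0.36 -0.22  0.   -0.99  1.61]
mat 0 [ 1.01  0.36 -0.22  0.   -0.99  2.13]
mat 30 [ 1.01  0.36 -0.22  0.   -0.99  2.65]
mat 60 None
mat 90 [ 1.01  0.36 -0.22 -0.   -0.99 -2.58]
mat 120 [ 1.01  0.36 -0.22  0.   -0.99 -2.06]
mat 150 [ 1.01  0.36 -0.22 -0.   -0.99 -1.54]
h158 69 [ 0.85  0.13 -0.64  0.   -0.81 -2.79]
h180 90 [ 0.79  0.09 -0.68 -0.   -0.8  -2.36]
h210 120 [ 0.65  0.09 -0.68 -0.   -0.8  -1.69]
h240 150 [ 0.5   0.15 -0.61  0.   -0.81 -1.02]
h270 180 [ 0.41  0.25 -0.48  0.   -0.84 -0.41]
h158 249 [ 0.85  0.13 -0.64  0.   -0.81  0.35]
h180 270 [ 0.79  0.09 -0.68  0.   -0.8   0.78]
h210 300 [ 0.65  0.09 -0.68  0.   -0.8   1.45]
h240 330 [ 0.5   0.15 -0.61  0.   -0.81  2.12]
h270 360 [ 0.41  0.25 -0.48 -0.   -0.84  2.73]
```

Run:
```python
from h import *
from station import ctrl
s=ctrl.state();p=list(s['ee_pos']);ctrl.movel([p[0],p[1],.36],feed=.25)
ctrl.reach([*BAR,.33],down(BARA+np.pi/2).tolist())
s=ctrl.state();c=ctrl.capture('wrist');print(s['time'],s['ee_pos'])
pickle.dump((s,c),open('w1.pkl','wb'))
cv2.imwrite('pics/w1.png',c['pixels'][:,:,::-1])
W=cam_from(c,s['ee_pos'],s['eef_rot'])
u=np.array([np.cos(BARA),np.sin(BARA)])*.025
print(proj(c,[[*(BAR-u),.21],[*BAR,.21],[*(BAR+u),.21]],W))
```

```text
3.4417 [0.53287759 0.01360494 0.32999196]
[[251.13650533 164.61324809]
 [251.13654502 191.73905399]
 [251.1367382  217.3866062 ]]
```

View pics/w1.png

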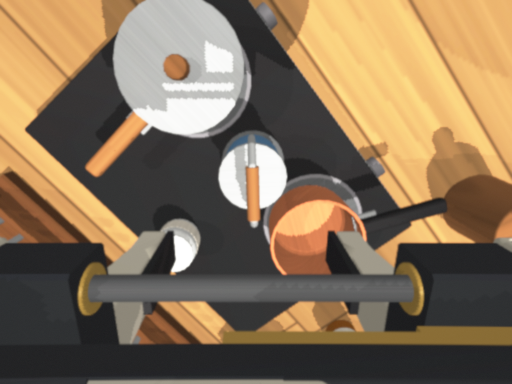

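The bar shows at wrist (252,166)–(254,220), against a prediction of (251,165)–(251,217). That is agreement to about 2 px, so I grasp it.

Run:
```python
from h import *
from station import ctrl
ph=down(BARA+np.pi/2).tolist()
ctrl.movel([*BAR,.210],feed=.1)
ctrl.grasp(30)
s=ctrl.state();print(s['time'],s['width'],s['contact_force'])
ctrl.movel([*BAR,.235],feed=.05)
s=ctrl.state();print(s['time'],s['width'],s['contact_force'])
ctrl.movel([*BAR,.32],feed=.12)
ctrl.movel([*MAT,.32],feed=.15)
s=ctrl.state();print(s['time'],s['width'],s['contact_force'],s['ee_pos'])
pickle.dump(s,open('s2.pkl','wb'))
for n in('scene','top','wrist'):
    c=ctrl.capture(n);pickle.dump((s,c),open(n+'2.pkl','wb'));cv2.imwrite(f'pics/{n}2.png',c['pixels'][:,:,::-1])
```

```text
6.025 0.12698879146618705 [0.41944227 1.33133343 0.14974659]
6.675 0.12094138999967975 [-0.1503128   0.21515043 -4.62667946]
10.3333 0.12422477517616964 [-0.09646284 -0.61562452 -4.02236161] [0.48110546 0.40760908 0.32013308]
```

View pics/scene2.png

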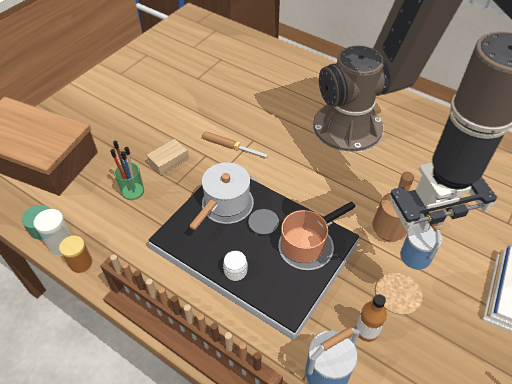

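View pics/top2.png

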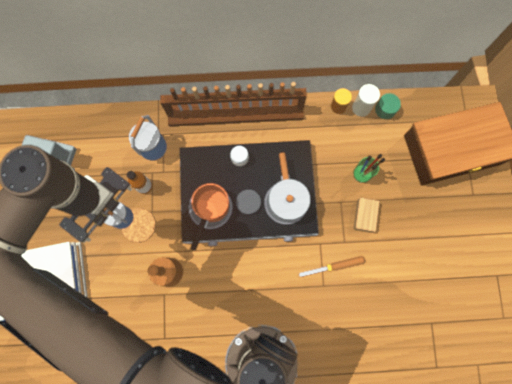

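View pics/wrist2.png

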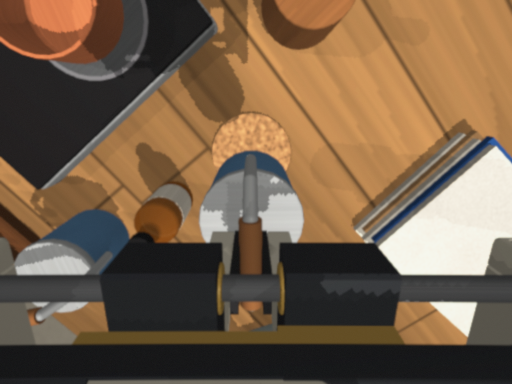

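Run:
```python
from h import *
s,c=pickle.load(open('scene2.pkl','rb'))
hsv=cv2.cvtColor(c['pixels'],cv2.COLOR_RGB2HSV)
print(onplane(c,[[399,293],[375,292],[422,293]],.006))
a=c['pixels'][160:330,360:480,::-1];cv2.imwrite('pics/sc2c.png',cv2.resize(a,None,fx=3.5,fy=3.5,interpolation=cv2.INTER_CUBIC))
```

```text
[[0.48441935 0.40988552 0.006     ]
 [0.51737754 0.35755457 0.006     ]
 [0.45034373 0.45877498 0.006     ]]
```

View pics/sc2c.png

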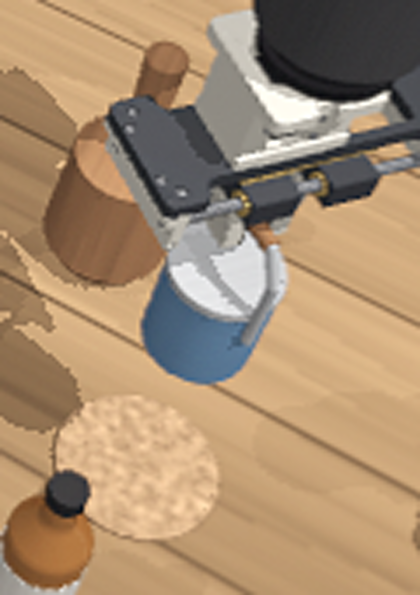

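Run:
```python
from h import *
s,c=pickle.load(open('scene2.pkl','rb'))
p=proj(c,[[.4811,.4076,z] for z in(.18,.266,.32)]);print((p-[360,160])*3.5)
x=np.linspace(0,2*np.pi,60)
im=cv2.imread('pics/sc2c.png')
for z in(.18,.266):
    q=(proj(c,np.c_[.4811+.037*np.cos(x),.4076+.037*np.sin(x),0*x+z])-[360,160]+.5)*3.5
    cv2.polylines(im,[q.astype(int)],True,(0,0,255),1)
cv2.imwrite('pics/ov.png',im)
```

```text
[[193.12523838 336.12462335]
 [226.89027761 263.2348669 ]
 [250.310194   212.72034485]]
```

View pics/ov.png

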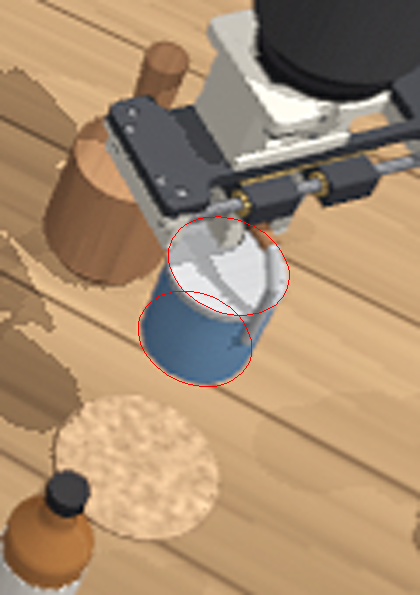

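Run:
```python
from h import *
from station import ctrl
M=[.482,.4085]
ctrl.movel([*M,.2],feed=.15)
ctrl.movel([*M,.1495],feed=.05)
z=.1495
while True:
    s=ctrl.state();print(round(z,4),round(s['ee_pos'][2],4),np.round(s['contact_force'],2))
    if s['contact_force'][2]>-1 or z<.1425: break
    z-=.001;ctrl.movel([*M,z],feed=.02)
ctrl.ungrasp();ctrl.dwell(.3)
s=ctrl.state();print(s['time'],s['width'],s['contact_force'])
ctrl.movel([*M,.26],feed=.12)
s=ctrl.state();print(s['time'],s['contact_force'])
for n in('scene','top','wrist'):
    c=ctrl.capture(n);pickle.dump((s,c),open(n+'3.pkl','wb'));cv2.imwrite(f'pics/{n}3.png',c['pixels'][:,:,::-1])
```

```text
0.1495 0.1499 [-0.17  0.56 -4.53]
0.1485 0.1487 [ 0.94 -0.34 -4.89]
0.1475 0.1474 [ 0.73  0.12 -5.25]
0.1465 0.1464 [-0.01 -0.86 -4.34]
0.1455 0.146 [-0.75 -1.05 -1.31]
0.1445 0.1459 [-3.18  0.06  4.31]
15.45 0.998773137085847 [-0.54392463 -1.2666759  -0.35286319]
16.5667 [-0.43786256  0.27891946 -0.66052976]
```

View pics/scene3.png

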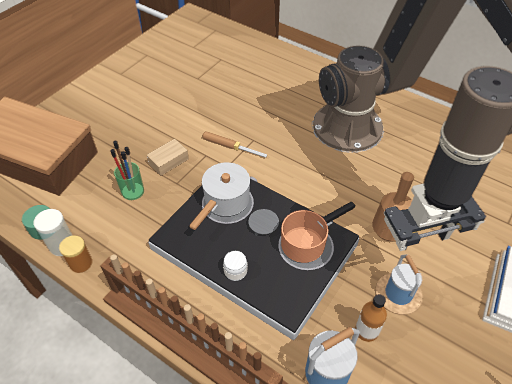

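View pics/wrist3.png

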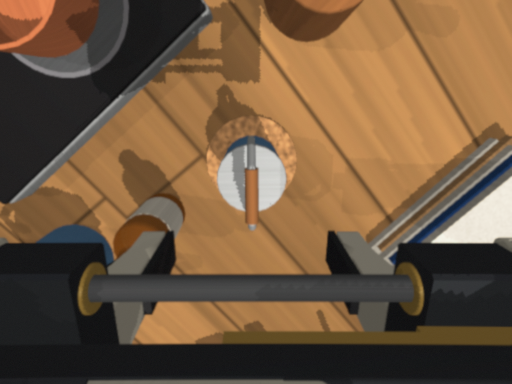

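Canister: in the wrist view its lid at (252,178) is centred on the mat, which spans 207–297 in columns, and it stands upright. Next I hover over the pan's handle.

Run:
```python
from h import *
from station import ctrl
M=[.482,.4085]
ctrl.movel([*M,.33],feed=.2)
P=PAN+.12*np.array([np.cos(HA),np.sin(HA)])
ctrl.reach([*P,.30],down(HA+np.pi/2).tolist())
s=ctrl.state();c=ctrl.capture('wrist');print(s['time'],s['ee_pos'],s['joint_pos'])
pickle.dump((s,c),open('w4.pkl','wb'))
cv2.imwrite('pics/w4.png',c['pixels'][:,:,::-1])
W=cam_from(c,s['ee_pos'],s['eef_rot'])
u=np.array([np.cos(HA),np.sin(HA)])
print(proj(c,[[*(PAN+u*.06),.122],[*(PAN+.12*u),.122],[*(PAN+.165*u),.122],[*PAN,.13]],W))
```

```text
18.9917 [0.41622195 0.18354194 0.29982284] [ 8.50633422e-01 -4.94366078e-02 -3.53530245e-01  7.58025305e-05
 -1.26707754e+00  3.49427785e-01]
[[250.50552102 118.57121854]
 [250.52643518 175.39323232]
 [250.54071287 213.95950152]
 [250.48648871  53.2460496 ]]
```

View pics/w4.png

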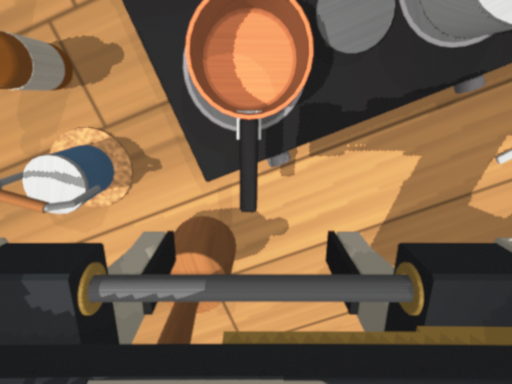

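Run:
```python
from h import *
from scipy.optimize import least_squares
s,c=pickle.load(open('w4.pkl','rb'))
W=cam_from(c,s['ee_pos'],s['eef_rot'])
im=c['pixels'];a=im[40:150,160:330,::-1];cv2.imwrite('pics/w4c.png',cv2.resize(a,None,fx=4.5,fy=4.5,interpolation=cv2.INTER_CUBIC))
a=im[0:60,300:420,::-1];
_,t=pickle.load(open('top2.pkl','rb'))
a=t['pixels'][130:255,170:330,::-1];cv2.imwrite('pics/t2c.png',cv2.resize(a,None,fx=4.5,fy=4.5,interpolation=cv2.INTER_CUBIC))
```

```text
(no output)
```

View pics/w4c.png

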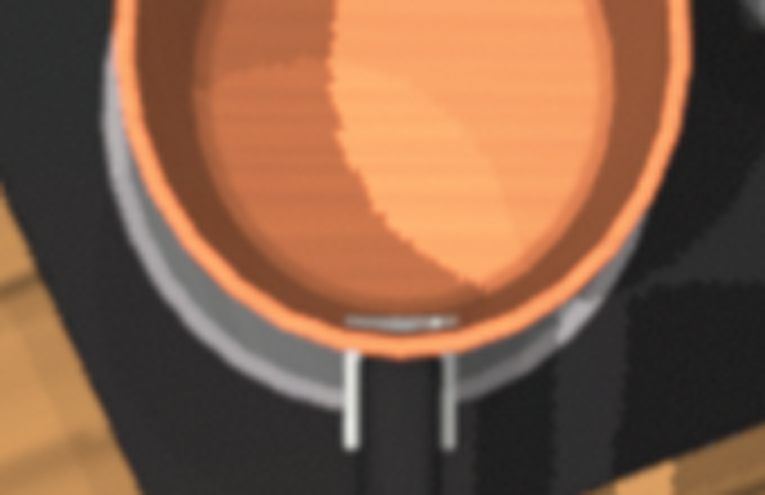

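View pics/t2c.png

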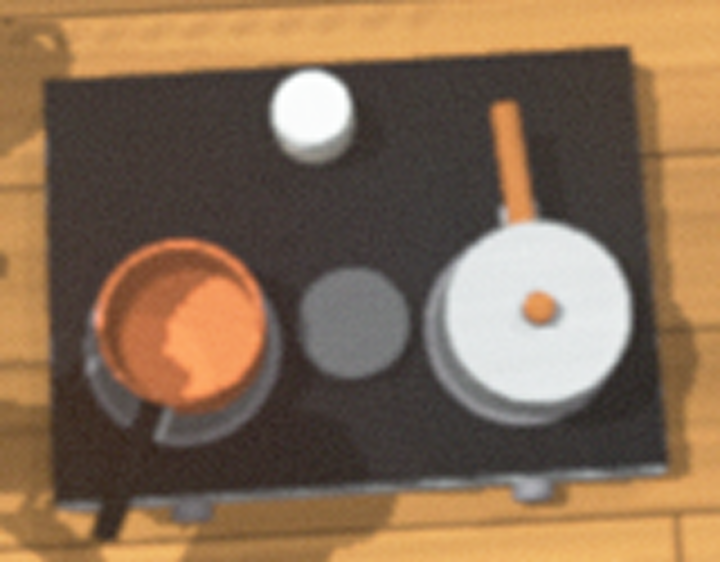

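Run:
```python
from h import *
from scipy.optimize import least_squares
np.set_printoptions(precision=4,suppress=True)
s,c=pickle.load(open('w4.pkl','rb'))
W=cam_from(c,s['ee_pos'],s['eef_rot'])
S=lambda X,f,o:(np.array(X,float)+.5)/f-.5+o
P=onplane(c,S([[102,115],[113,190],[150,275],[215,350],[280,391],[335,408],[465,400],[560,345],[625,255]],4.5,[160,40]),.051,W)[:,:2]
f=lambda r:least_squares(lambda p:np.hypot(*(P-p).T)-r,[.52,.14])
r=f(.074);print('ring w',r.x,r.fun)
Q=onplane(c,S([[125,50],[150,150],[200,230],[280,305],[400,356],[520,310],[620,215],[675,110],[690,30]],4.5,[160,40]),.13,W)[:,:2]
r=least_squares(lambda p:np.hypot(*(Q-p).T)-.06,[.52,.14]);print('pan w',r.x,r.fun)
_,t=pickle.load(open('top2.pkl','rb'))
P=onplane(t,S([[86,360],[100,400],[180,445],[230,432],[268,395],[282,340]],4.5,[170,130]),.051)[:,:2]
r=f(.074);print('ring t',r.x,r.fun)
print('trivet',onplane(t,S([[354,323]],4.5,[170,130]),.07))
print('knob',onplane(t,S([[540,308]],4.5,[170,130]),.159))
hc=onplane(t,S([[45,82],[630,48],[665,468],[55,505]],4.5,[170,130]),.05);print(hc,hc.mean(0))
```

```text
ring w [0.5241 0.149 ] [-0.0001 -0.0002 -0.0003 -0.0002  0.0002  0.0002  0.0003  0.0002 -0.0009]
pan w [0.5325 0.1391] [-0.0019 -0.0018 -0.0019 -0.0001  0.0041 -0.0002 -0.0024 -0.0017 -0.0013]
ring t [0.5219 0.1463] [ 0.0008  0.0001  0.0001 -0.0002  0.      0.001 ]
trivet [[0.5308 0.0156 0.07  ]]
knob [[ 0.5173 -0.1177  0.159 ]]
[[ 0.7403  0.2494  0.05  ]
 [ 0.7438 -0.2118  0.05  ]
 [ 0.4113 -0.2124  0.05  ]
 [ 0.4079  0.2463  0.05  ]] [0.5758 0.0179 0.05  ]
```

Run:
```python
from h import *
from station import ctrl
P=PAN+.12*np.array([np.cos(HA),np.sin(HA)])
ctrl.movel([*P,.2],feed=.2)
ctrl.movel([*P,.113],feed=.08)
ctrl.grasp(20)
s=ctrl.state();print(s['time'],s['width'],s['contact_force'],s['moment'],s['ee_pos'])
C0=np.array([.5295,.1395]);C1=np.array([.526,.143]);v=P-C0
tot=np.radians(270.3)-HA
N=14
for i in range(1,N+1):
    f=i/N;a=tot*f;rot=np.array([[np.cos(a),-np.sin(a)],[np.sin(a),np.cos(a)]])
    p=C0+(C1-C0)*f+rot@v
    ctrl.movel([*p,.113],down(HA+np.pi/2+a).tolist(),feed=.06)
    s=ctrl.state();F=np.array(s['contact_force']);print(i,round(s['time'],2),F.round(1),np.round(s['moment'],2))
    if np.linalg.norm(F)>35:print('stop');break
c=ctrl.capture('scene');cv2.imwrite('pics/scene5.png',c['pixels'][:,:,::-1])
c=ctrl.capture('top');cv2.imwrite('pics/top5.png',c['pixels'][:,:,::-1])
```

```text
22.0 0.22659261016655904 [ 0.29344954  1.03250831 -0.21484951] [0.19634663 0.13147599 0.20430547] [0.41618255 0.18355024 0.1130088 ]
1 22.43 [ 0.4  1.9 -0.5] [0.32 0.14 0.2 ]
2 22.85 [ 0.3  2.4 -0.9] [0.36 0.17 0.17]
3 23.27 [-0.8  0.5 -1.2] [0.39 0.16 0.21]
4 23.7 [ 0.   2.4 -0.3] [0.31 0.31 0.21]
5 24.12 [-0.3  0.8  0.5] [0.17 0.24 0.16]
6 24.55 [-0.3  1.2  0.9] [0.06 0.16 0.11]
7 24.98 [0.5 0.8 0.2] [0.02 0.1  0.11]
8 25.4 [-0.1  0.3  0.2] [0.03 0.   0.13]
9 25.82 [ 1.2  0.2 -0. ] [ 0.   -0.32 -0.03]
10 26.25 [ 1.4  1.6 -0.5] [-0.01 -0.3  -0.03]
11 26.68 [ 1.   0.6 -0.4] [ 0.05 -0.46 -0.07]
12 27.1 [ 1.2  0.  -0. ] [ 0.02 -0.42 -0.11]
13 27.52 [ 1.5 -0.4  0.2] [-0.03 -0.45 -0.09]
14 27.95 [ 1.3  0.2 -1. ] [-0.04 -0.51 -0.1 ]
```

View pics/scene5.png

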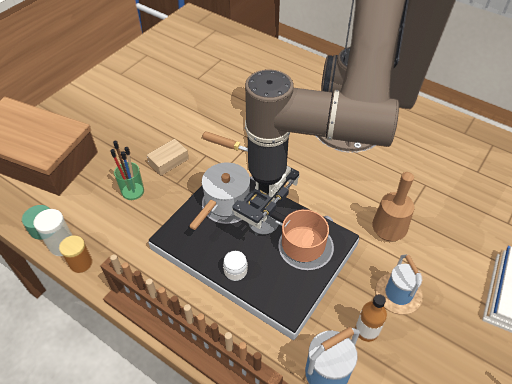

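View pics/top5.png

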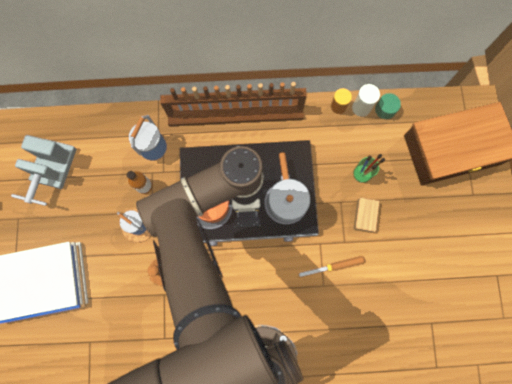

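The swing ran with forces under 3 N. I release, rise and check.

Run:
```python
from h import *
from station import ctrl
ctrl.ungrasp();ctrl.dwell(.3)
p=list(ctrl.state()['ee_pos'])
ctrl.movel([p[0],p[1],.34],feed=.12)
s=ctrl.state();c=ctrl.capture('wrist');cv2.imwrite('pics/w6.png',c['pixels'][:,:,::-1])
ctrl.reach([.35,-.42,.34],down(np.pi).tolist())
s=ctrl.state();print(s['time'],s['contact_force'])
for n in('scene','top'):
    c=ctrl.capture(n);pickle.dump((s,c),open(n+'6.pkl','wb'));cv2.imwrite(f'pics/{n}6.png',c['pixels'][:,:,::-1])
    if n=='top':
        a=c['pixels'][130:255,110:330,::-1];cv2.imwrite('pics/t6c.png',cv2.resize(a,None,fx=3.6,fy=3.6,interpolation=cv2.INTER_CUBIC))
```

```text
33.5583 [ 0.43223733 -0.58525868 -0.21672215]
```

View pics/scene6.png

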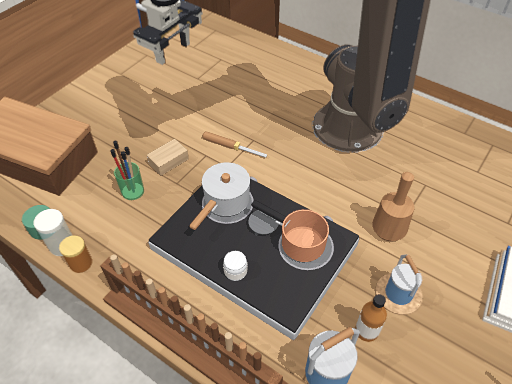

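View pics/t6c.png

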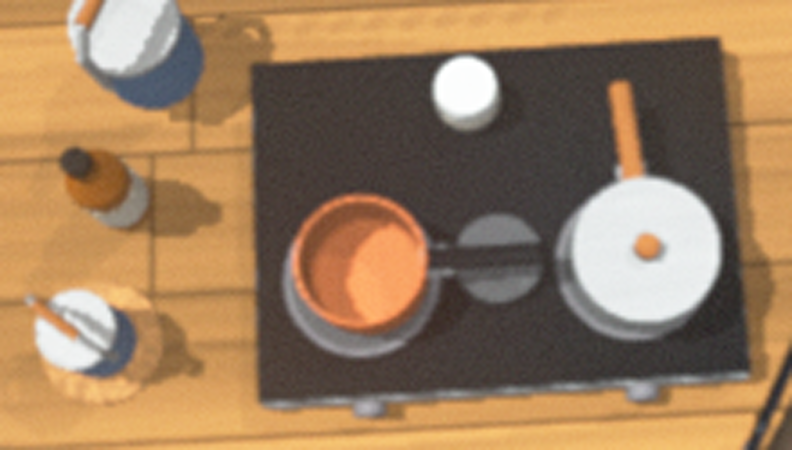

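View pics/top6.png

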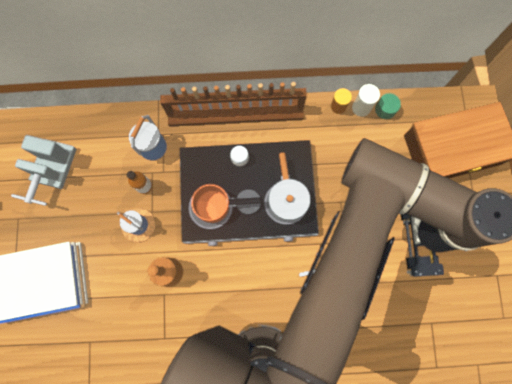

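Run:
```python
from h import *
np.set_printoptions(precision=4,suppress=True)
_,t=pickle.load(open('top6.pkl','rb'))
T=lambda X:(np.array(X,float)+.5)/3.6-.5+[110,130]
print('pan',onplane(t,T([[361,262]]),.13));print('tip,root',onplane(t,T([[540,254],[452,259]]),.115))
print('can lid',onplane(t,T([[77,331]]),.092))
from station import ctrl
ctrl.job_done()
```

```text
pan [[0.5224 0.1388 0.13  ]]
tip,root [[ 0.5241 -0.0227  0.115 ]
 [ 0.5237  0.0576  0.115 ]]
can lid [[0.4791 0.4062 0.092 ]]
the job is handed in; nothing more can be done
```

The canister is on the cork mat and the wax pan's handle now points across the middle of the hob. I handed the job in at about 34 s of robot time; it gives no verdict, so I have only my own checks.

**What I did:** I lifted the small canister off the trivet by its bar and lowered it onto the mat until the wrist force showed contact. I released it there, then pinched the pan's handle and swung it about 111° inward along an arc, flat on its ring.

**Last checks, from the top camera:**

| Item | Measured | Limit |
|---|---|---|
| Canister from mat centre | about 3–5 mm; looks upright in the scene view | 24 mm |
| Wax pan from its ring's centre | about 9 mm | 25 mm |
| Handle angle to the hob's front edge | within about 0.02 rad | 0.35 rad |
| Handle tip from the hob's midline | about 40 mm, on the glue-pan side | 75 mm |
| Handle tip to glue pan wall | about 30 mm clear | no bump |

- **Forces:** they stayed below about 3 N during the swing. When I set the canister down, the wrist read about 5 N.
- **Bystanders:** they look unmoved in the pictures before and after; I did not measure them.
- **Disagreements:** the cameras differed by 5–6 mm on the pan's and the canister lid's centres. The hob's edges measured about 2% short of the stated size. Both are well inside the limits.

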